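# Try the self-closing tap at the fittings counter

## Robot

A 6-joint arm with a two-finger parallel gripper is mounted at the origin on the work surface. World frame = base frame: x ahead of the robot, y to its left, z up, the work surface at z = 0. Lengths are in mm, angles in degrees, forces in N, time in s.
With the tool pointing down it reaches from about 350 to 850 mm from the base axis. Payload 8.1 kg.
Tool frame: the origin (TCP) lies midway between the tips of the shut fingers; the grasp point (between the pads) lies 19 mm behind it; z points along the fingers, y is the direction in which the jaws open and shut (so a half turn about z gives the same grasp; the last joint's range is limited). The gripper opens to 85 mm and grips with 20 to 120 N. Pads are 22 mm wide; open, the fingers measure 114 mm over their backs; the gripper's body (76 mm by 85 mm) begins 54 mm behind the grasp point. The pads swing forward as they close: fully open they stand 13 mm farther back than shut.
Start: joints at [71.941, 7.471, 85.268, -0, 87.261, -4.893], TCP at [136.647, 584.237, 231.292] pointing down, gripper open.
Joint ranges: [-169.43, 169.43], [-51.17, 129.36], [1.28, 143.12], [-76.62, 256.62], [0, 156.53], [-152.29, 152.29]. Speed limits (degrees/s): [136.94, 136.94, 159.86, 180, 180, 180].

## Interface

Orientations are given as [roll, pitch, yaw] about the fixed x, y, z axes, in that order (R = Rz(yaw) Ry(pitch) Rx(roll)).
In Python, from bench import r gives the robot as it stands.
- The arm moves only by the tool carry_out, never from a script. Its argument "increments" is a list of rows, each a list of 3 entries, a list of its own where there are three numbers: the shift along the tool's x, y, z in m, then the turn, a rotation vector about the tool's x, y, z in rad, then the closure, from 0 (fully open) to 1 (shut). A call has 1 to 12 rows; each row shifts and turns the pose as measured when the row begins, along the tool's axes as they then stand; what a row does not reach is not made up. A row lasts 1/10 s, in which the tool goes at most 50 mm and 8.59 degrees, less where a joint would pass 70% of its speed; a pose out of reach is approached as far as the arm can. A call with a gripper value outside its range is refused whole. The fingers move at their own pace and stop on an object; "newtons" is the grip in N (left out, the last holds). Time passes only in rows, so rows that do not move let the fingers close. It gives the time, the measured TCP pose, the force and the opening at its end, in the units of the state.
- r.sense(): the state, without advancing time (a new reading comes with each control period).
- r.snapshot(name): name is "side" or "top" or "wrist"; returns a dict with "image" (384x512x3 uint8, blue, green, red), "vertical_fov" (degrees; the focal length in pixels is half the picture's height over the tangent of half this angle, whatever the lens; pixels are square), "cx", "cy" (the principal point, pixels), "rvec" (rotation vector, rad) and "tvec" (3), from world to camera coordinates, as OpenCV has them. Camera axes: x right, y down, z forward; pixel columns grow to the right and rows downward; lengths in mm; the calibration is good to about 2 mm. A picture is of the moment at which its call begins. There is no depth.
- r.hand_in(): hands the job in, once; it reports no verdict.
The state is a dict: "time": time; "joint_pos": joint angles; "qd": joint speeds; "joint_efforts": joint torques, N m; "tool_pos": TCP position; "tcp_rot": TCP orientation; "ft_force": force on the tool from outside, world axes, zero at the start; "wrist_torque": the same for the moment, N m; "finger_gap": finger opening in mm.
Only numpy, scipy, OpenCV 4.12 (cv2) and the standard library are available. Lean on these libraries where they do the work, as an engineer would, in place of code of your own. Each camera call takes 0.05 s, during which the arm holds its last target.

## Task

A customer wants to see that the self-closing tap springs shut. On the display tap with the straight spout and the upright ball-tipped stick, tilt the stick all the way towards the spout, hold it there for about two seconds, then let go so that it springs back upright. Do not push the stick over the other way, and leave the flat lever of the mixer tap as it is.

Things in the scene. Friction and masses are not known exactly. Their poses are not given: they have to be found in the camera images.
- tap: Self-closing chrome tap, fixed, on a dark wood plinth (92 mm across, 25 high). Origin: centre of the plinth's underside, on the counter; z up; x along its straight spout (150 mm long, top 110 mm high), roughly away from the robot, within 35 degrees. Body 48 mm across, 130 high, stick on top. The other two taps, 250 mm apart in any order, are a flat-lever mixer and a 280 mm high swan-neck.
- stick (a joint): Tilt of the stick, rad: 0 upright (its spring centres it), positive towards the spout (tap's +x), negative away; stops at +0.5 and -0.5. The hinge lies along the tap's y axis, 130 mm above the counter on the tap's axis. Light spring: about 3.5 N at the ball holds it at the stop; let go, it returns upright in about 0.3 s.
- stick_tip (a point): Centre of the steel ball (30 mm diameter) on top of the stick, 100 mm above the hinge, 230 mm above the counter when upright; below it the stick is a rod 12 mm in diameter. At full tilt the ball has moved 48 mm towards the spout and 12 mm down. On the side away from the spout nothing stands near it at its height.
- paddle_tip (a point): Outer end of the flat chrome lever (95 x 24 x 8 mm) of the ordinary mixer tap beside it, a bystander: the lever lies along and above that tap's own spout, 140 to 180 mm above the counter, and stays where it is put. Leave it alone.
Mind the look-alikes: they are no part of the job. Leave any red or yellow look-alike of the tap alone.

How it is judged:
By the outcome, as a careful person would: the job done as asked, in the order asked, and still so for the second after the job is handed in, with the robot touching nothing.
It also fails if it takes over 32 s, if anything falls off the work surface, if the arm or the gripper's body presses on something with over 40 N, if the wrist force passes 120 N, or if a joint passes its speed limit or range.

## Working session

There is one attempt and no reset: what is moved stays moved. The work goes in short steps, Python scripts to look and compute and a tool call to move; the robot and the scene stay as the last step left them, time stands still between calls to the robot, and variables do not carry over. Pictures are saved under pics/ and viewed, and the job is handed in when it is done.

Besides the shell and the picture viewer there is one more tool, called as name(argument=value, ...), one argument or row to a line, values as JSON. carry_out: Moves the arm, as the interface text tells. Its arguments: {"type":"object","properties":{"increments":{"type":"array"},"newtons":{"type":"number"}},"required":["increments"]}

```bash
mkdir -p pics; cat > h.py <<'E'
import numpy as np, cv2
from bench import r
E
python3 - <<'E'
from h import *
import pickle
d={}
for n in ("side","top"):
    s=r.snapshot(n); d[n]=s; cv2.imwrite(f"pics/{n}0.png",s["image"])
    R=cv2.Rodrigues(np.array(s["rvec"],float))[0]; print(n,-R.T@np.array(s["tvec"],float).ravel(),s["vertical_fov"],s["cx"],s["cy"])
pickle.dump(d,open("s0.pkl","wb"))
st=r.sense();print(st)
E
```

```text
side [-112.42711859 -571.23160966 1156.77503978] 57.07887738094533 255.6572943300492 192.19618841465154
top [ 140.59539032   13.9198176  1627.48403549] 43.34415662030496 257.51272305603067 186.80760999711364
{'time': 0.1, 'joint_pos': array([ 7.19405500e+01,  7.51197395e+00,  8.53240656e+01, -1.18394284e-03,
        8.72603520e+01, -4.89209528e+00]), 'qd': array([-0.04068165, -0.1942101 , -0.14109427,  0.09663019,  0.03920368,
        0.03608008]), 'joint_efforts': array([ 1.22466241e-03, -5.70951355e+01, -5.01942837e+01, -7.62806872e-05,
        7.93483778e-03,  1.05896779e-04]), 'tool_pos': array([136.49912548, 583.75771159, 230.32705048]), 'tcp_rot': array([-1.79903859e+02, -7.04202455e-03,  1.66832697e+02]), 'ft_force': array([-0.44034275,  0.49063469, -0.0675014 ]), 'wrist_torque': array([ 0.0335535 , -0.02508065, -0.01429243]), 'finger_gap': 85.30628152813289}
```

View pics/side0.png

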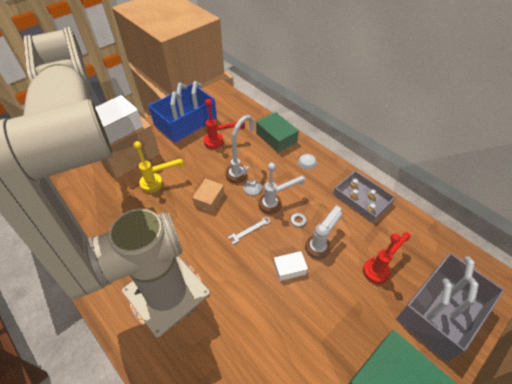

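View pics/top0.png

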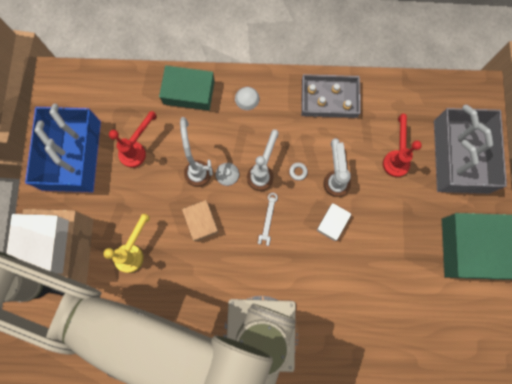

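The chrome tap with the ball stick is the middle one: side view around (270,190), top view around (262,175). The swan-neck stands to its left and the flat-lever mixer to its right. I'll enlarge both crops.

```bash
python3 - <<'E'
import pickle,cv2,numpy as np
d=pickle.load(open("s0.pkl","rb"))
a=cv2.resize(d["side"]["image"][150:220,240:320],None,fx=5,fy=5,interpolation=cv2.INTER_CUBIC)
b=cv2.resize(d["top"]["image"][125:195,230:310],None,fx=5,fy=5,interpolation=cv2.INTER_CUBIC)
cv2.imwrite("pics/crop0.png",np.hstack([a,b]))
E
```

```text
(no output)
```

View pics/crop0.png

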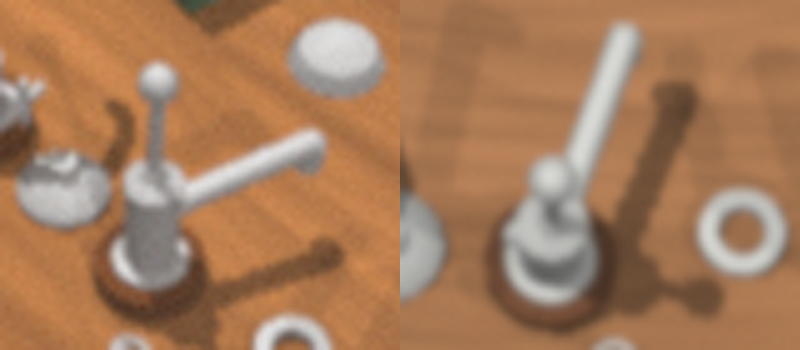

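Ball: side (271.3,166.0), top (259.9,160.1). Spout end: side about (302.3,177.6), top about (274.8,130.8). Plinth top centre: top view about (259.6,177.0).

```bash
cat >> h.py <<'E'
def ray(s,u,v):
    R=cv2.Rodrigues(np.array(s["rvec"],float))[0];t=np.array(s["tvec"],float).ravel()
    f=s["image"].shape[0]/2/np.tan(np.radians(s["vertical_fov"]/2))
    d=R.T@np.array([(u-s["cx"])/f,(v-s["cy"])/f,1.]);return -R.T@t,d/np.linalg.norm(d)
def tri(obs):
    A=0;b=0
    for s,u,v in obs:
        c,d=ray(s,u,v);P=np.eye(3)-np.outer(d,d);A=A+P;b=b+P@c
    return np.linalg.solve(A,b)
def atz(s,u,v,z):
    c,d=ray(s,u,v);return c+d*(z-c[2])/d[2]
def proj(s,p):
    f=s["image"].shape[0]/2/np.tan(np.radians(s["vertical_fov"]/2))
    K=np.array([[f,0,s["cx"]],[0,f,s["cy"]],[0,0,1]])
    return cv2.projectPoints(np.atleast_2d(np.array(p,float)),np.array(s["rvec"],float),np.array(s["tvec"],float),K,None)[0][:,0]
E
python3 - <<'E'
from h import *
import pickle
d=pickle.load(open("s0.pkl","rb"));S,T=d["side"],d["top"]
print("ball",tri([(S,271.3,166.0),(T,259.9,160.1)]),atz(S,271.3,166,230),atz(T,259.9,160.1,230))
print("spout",tri([(S,302.3,177.6),(T,274.8,130.8)]),atz(S,302.3,177.6,100),atz(T,274.8,130.8,110))
print("plinth",atz(T,259.6,177,25),atz(S,240+151/5-.4,150+265/5-.4,25))
# mixer, swan approx
print("mixer plinth",atz(T,338,183,25),"swan",atz(T,198,175,25))
E
```

```text
ball [518.8159522   19.04553382 234.7399837 ] [520.85131785  22.56146911 230.        ] [521.19756764  18.40672417 230.        ]
spout [655.50102545 -25.79216473 102.61857106] [654.80456471 -23.35572111 100.        ] [655.30917094 -27.07453262 110.        ]
plinth [517.45136684  18.18971166  25.        ] [514.82982278  15.62133642  25.        ]
mixer plinth [ 505.31899121 -248.71700226   25.        ] swan [517.51704592 228.30527462  25.        ]
```

The measurements agree. The ball is at about (519.5,19.5,232), the axis at about (518.5,18.5), and the spout yaw is about -18.3°. The plan is to close the fingers, come in high, descend behind the ball, push with the finger edges along tool -x, then retract fast.

carry_out(
  increments=[
    [[0,0,-0.048],[0,0,0],1],
    [[0,0,-0.048],[0,0,0],1],
    [[0,0,-0.048],[0,0,0],1],
    [[-0.033,-0.035,0],[0,0,0],1],
    [[-0.033,-0.035,0],[0,0,0],1],
    [[-0.033,-0.035,0],[0,0,0],1],
    [[-0.033,-0.035,0],[0,0,0],1],
    [[-0.033,-0.035,0],[0,0,0],1],
    [[-0.033,-0.035,0],[0,0,0],1],
    [[-0.033,-0.035,0],[0,0,0],1],
    [[-0.033,-0.035,0],[0,0,0],1],
    [[-0.033,-0.035,0],[0,0,0],1],
  ],
  newtons=30,
)

```text
time: 1.3
tool_pos: [357.7, 200.5, 375.7]
tcp_rot: [-179.3, -0.0, 167.5]
ft_force: [0.9, 0.6, -0.2]
finger_gap: 0.1
```

```bash
cat >> h.py <<'E'
from scipy.spatial.transform import Rotation as Ro
U=np.array([np.cos(np.radians(-18.3)),np.sin(np.radians(-18.3)),0]);H=np.array([518.7,18.7,0]);V=np.array([-U[1],U[0],0])
def goal(s,z,yaw=161.7):
    st=r.sense();p=np.array(st["tool_pos"]);R=Ro.from_euler("xyz",st["tcp_rot"],degrees=True)
    g=H+s*U;g[2]=z
    rv=(R.inv()*Ro.from_euler("xyz",[180,0,yaw],degrees=True)).as_rotvec()
    print("t",st["time"],"p",p.round(1),st["tcp_rot"].round(2),"s,lat",((p-H)@U).round(1),((p-H)@V).round(1),"F",st["ft_force"].round(1),"j",st["joint_pos"].round(0),"gap",st["finger_gap"])
    print("tool shift mm",R.inv().apply(g-p).round(1),"turn rad",rv.round(3))
E
python3 -c "
from h import *
goal(-70,210)"
```

```text
t 1.3 p [357.7 200.5 375.7] [-1.7932e+02 -4.0000e-02  1.6747e+02] s,lat -209.9 122.0 F [ 0.9  0.6 -0.2] j [ 23. -22.  98.  -1. 105. -55.] gap 0.13529553871901925
tool shift mm [-127.1 -133.5  167.2] turn rad [-0.012 -0.     0.101]
```

carry_out(
  increments=[
    [[-0.032,-0.032,0],[-0.01,0,0.03],1],
    [[-0.032,-0.032,0],[0,0,0.03],1],
    [[-0.032,-0.032,0],[0,0,0.03],1],
    [[-0.025,-0.03,0.01],[0,0,0.01],1],
    [[0,0,0.03],[0,0,0],1],
    [[0,0,0.03],[0,0,0],1],
    [[0,0,0.02],[0,0,0],1],
    [[0,0,0],[0,0,0],1],
  ],
)

```text
time: 2.1
tool_pos: [444.6, 32.4, 280.7]
tcp_rot: [-179.8, -0.1, 160.8]
ft_force: [-0.3, 0.9, 0.3]
finger_gap: 0.1
```

```bash
python3 -c "
from h import *
goal(-70,210)
for n in ('side','top'):
    s=r.snapshot(n);print(proj(s,[H+[0,0,230],r.sense()['tool_pos']]));cv2.imwrite(f'pics/{n}1.png',s['image'])
"
```

```text
t 2.1 p [444.6  32.4 280.7] [-1.7980e+02 -1.1000e-01  1.6082e+02] s,lat -74.6 -10.3 F [-0.3  0.9  0.3] j [ -2. -18. 104.  -0.  94. -73.] gap 0.071875919914492
tool shift mm [-4.6 10.6 70.7] turn rad [-0.004 -0.002 -0.015]
[[271.63535756 166.87753821]
 [253.88559103 165.10831717]]
[[259.77545796 160.90306315]
 [254.174794   180.46576297]]
```

View pics/side1.png

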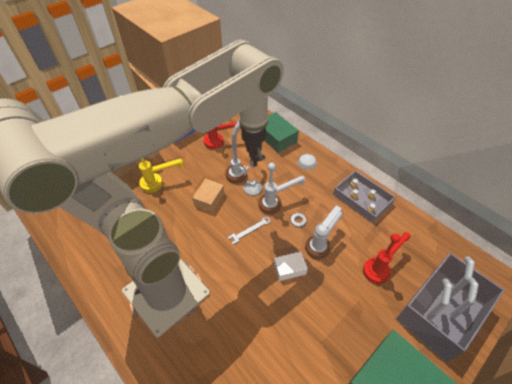

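The closed fingers show at about (257,160), behind and left of the ball at (271,167). That fits the projection. Now I'll descend with a lateral correction.

carry_out(
  increments=[
    [[0,0.006,0.024],[0,0,-0.015],1],
    [[0,0.005,0.024],[0,0,0],1],
    [[0,0,0.022],[0,0,0],1],
    [[0,0,0.0],[0,0,0],1],
    [[0,0,0.0],[0,0,0],1],
  ],
)

```text
time: 2.7
tool_pos: [454.8, 44.3, 222.7]
tcp_rot: [179.9, 0.9, 161.9]
ft_force: [0.7, 0.6, 0.1]
finger_gap: 0.2
```

```bash
python3 -c "
from h import *
goal(-40,210)
for n in ('wrist','side'):
    s=r.snapshot(n);
    if n=='side': s['image']=cv2.resize(s['image'][110:230,200:340],None,fx=5,fy=5,interpolation=cv2.INTER_CUBIC)
    cv2.imwrite(f'pics/{n}2.png',s['image'])
"
```

```text
t 2.7 p [454.8  44.3 222.7] [179.88   0.94 161.88] s,lat -68.7 4.2 F [0.7 0.6 0.1] j [ -1. -16. 109.  -0.  87. -73.] gap 0.21118387231691402
tool shift mm [-28.5  -4.3  13.2] turn rad [0.002 0.016 0.003]
```

View pics/side2.png

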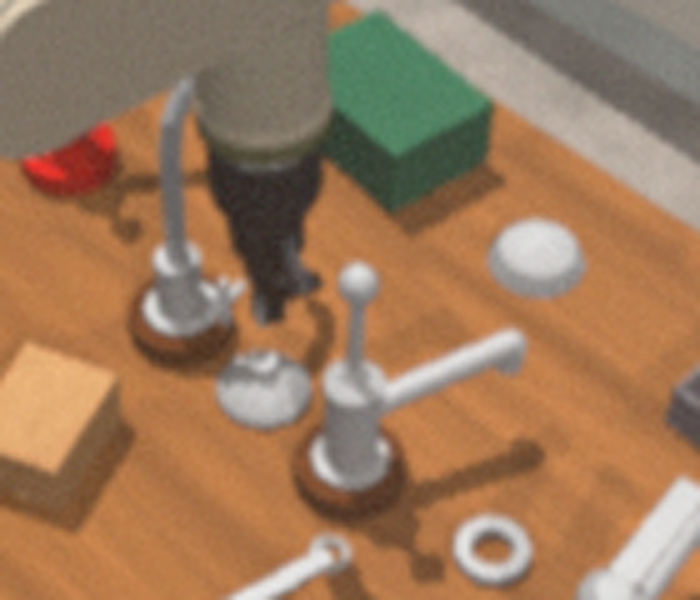

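View pics/wrist2.png

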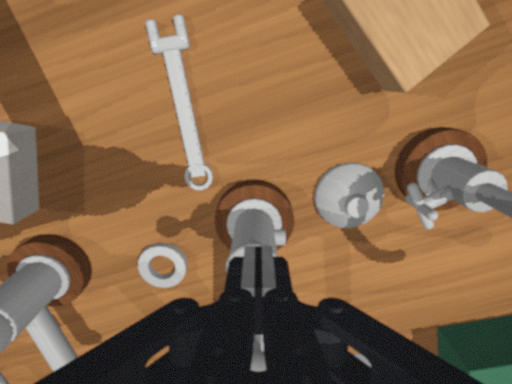

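Wrist view: tap body at (256,215), fingers at (258,275), with the ball hidden behind them, so the lateral alignment looks right. I'll check by projection.

```bash
python3 -c "
from h import *
st=r.sense()
s=r.snapshot('wrist');print(proj(s,[H+[0,0,230],H+[0,0,130],H+[0,0,25],H+150*U+[0,0,105],st['tool_pos']]))
s=r.snapshot('side');print((proj(s,[H+[0,0,230],st['tool_pos']])-[200,110])*5)
goal(-40,209)
"
```

```text
[[247.09052873 378.41629569]
 [250.62333722 275.27324135]
 [252.4056075  223.23849325]
 [251.8582949  382.60414714]
 [254.54337377 262.70107574]]
[[358.1767878  284.38769104]
 [268.77178696 317.49164759]]
t 2.9 p [454.8  44.  222.4] [179.87   0.95 161.86] s,lat -68.6 4.0 F [ 0.1 -0.5  0.4] j [ -1. -16. 109.  -0.  87. -73.] gap -0.11403694040080038
tool shift mm [-28.4  -4.1  13.9] turn rad [0.002 0.017 0.003]
```

carry_out(
  increments=[
    [[-0.005,-0.004,0.012],[0,0.016,0],1],
    [[-0.012,0,0.001],[0,0,0],1],
    [[-0.012,0,0],[0,0,0],1],
    [[0,0,0.0],[0,0,0],1],
  ],
)

```text
time: 3.3
tool_pos: [484.0, 30.7, 213.6]
tcp_rot: [179.8, 0.4, 161.9]
ft_force: [-0.9, 0.1, -0.6]
finger_gap: 0.0
```

```bash
python3 -c "
from h import *
goal(-26,210)
s=r.snapshot('side');print((proj(s,[H+[0,0,230],r.sense()['tool_pos']])-[200,110])*5)
s['image']=cv2.resize(s['image'][110:230,200:340],None,fx=5,fy=5,interpolation=cv2.INTER_CUBIC)
cv2.imwrite(f'pics/side3.png',s['image'])
"
```

```text
t 3.3 p [484.   30.7 213.6] [179.77   0.36 161.86] s,lat -36.7 0.5 F [-0.9  0.1 -0.6] j [ -3. -11. 105.   0.  85. -74.] gap 0.004925219086130506
tool shift mm [-10.6  -0.5   3.7] turn rad [0.004 0.006 0.003]
[[358.1767878  284.38769104]
 [310.78144299 315.50421455]]
```

View pics/side3.png

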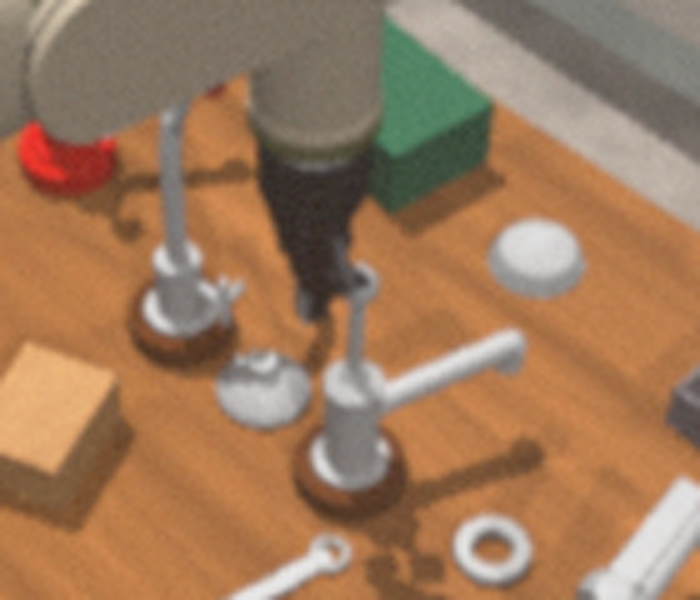

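```bash
python3 -c "
from h import *
s=r.snapshot('wrist');cv2.imwrite('pics/wrist3.png',s['image'])
R=cv2.Rodrigues(np.array(s['rvec'],float))[0];c=-R.T@np.array(s['tvec'],float).ravel();print(c,(c-H)@U,(c-H)@V,R[2])
s=r.snapshot('side');p0=r.sense()['tool_pos'];print(p0)
for dx in [(0,0,0),(11*U),(-11*U),15*V,-15*V,[0,0,20],[0,0,40],30*U]: print(np.round(dx,0),((proj(s,[p0+np.array(dx)])-proj(s,[p0]))*5).round(0))
im=s['image'][140:190,240:300];im=cv2.convertScaleAbs(im,alpha=1.8,beta=20)
cv2.imwrite('pics/side3b.png',cv2.resize(im,None,fx=12,fy=12,interpolation=cv2.INTER_CUBIC))
"
```

```text
[403.80635931  58.33991778 355.90117662] -121.5295848280751 1.5594114565515973 [ 0.31290107 -0.09919114 -0.94459199]
[482.93451016  31.16862698 213.40093429]
[0 0 0] [[0. 0.]]
[10. -3.  0.] [[14. -5.]]
[-10.   3.  -0.] [[-14.   5.]]
[ 5. 14.  0.] [[ -9. -14.]]
[ -5. -14.  -0.] [[ 9. 14.]]
[ 0  0 20] [[  0. -19.]]
[ 0  0 40] [[  1. -38.]]
[28. -9.  0.] [[ 37. -13.]]
```

View pics/side3b.png

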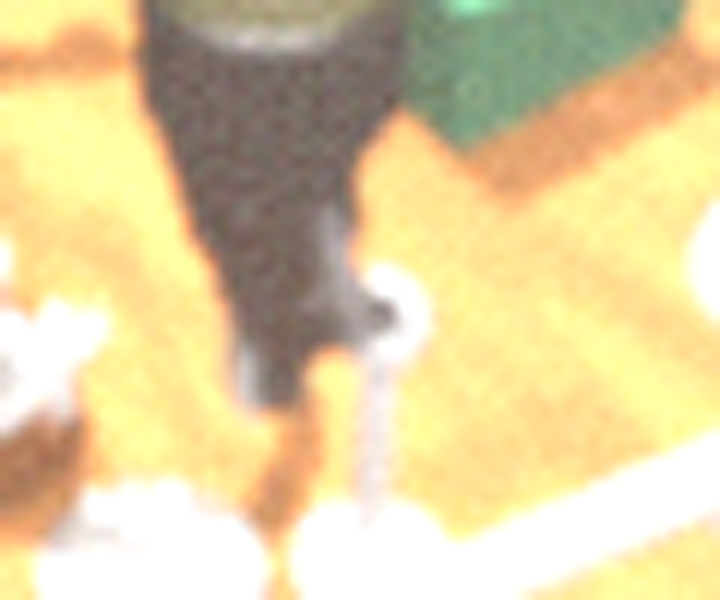

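View pics/wrist3.png

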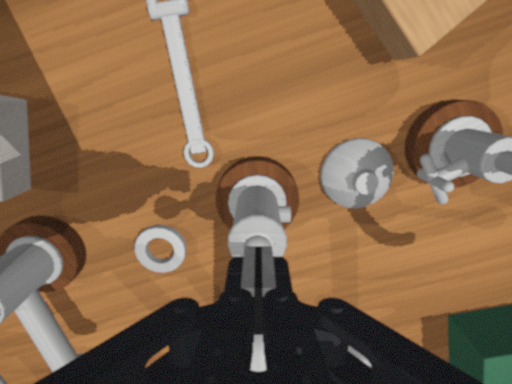

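The dark lug in front of the ball at (355,275) is the finger linkage's knuckle. It is about 80 mm above the tips and off to the side towards the camera, so there's no contact. I'll start the push.

carry_out(
  increments=[
    [[-0.008,-0.0005,0.004],[0,0,0],1],
    [[-0.008,0,0],[0,0,0],1],
    [[-0.008,0,0],[0,0,0],1],
    [[-0.008,0,0],[0,0,0],1],
    [[-0.008,0,0],[0,0,0],1],
  ],
)

```text
time: 3.95
tool_pos: [521.9, 18.2, 209.4]
tcp_rot: [179.8, 0.2, 162.0]
ft_force: [-2.0, 0.9, -2.2]
finger_gap: -0.3
```

```bash
python3 -c "
from h import *
goal(22,210)
s=r.snapshot('side')
s['image']=cv2.resize(s['image'][110:230,200:340],None,fx=5,fy=5,interpolation=cv2.INTER_CUBIC)
cv2.imwrite(f'pics/side4.png',s['image'])
"
```

```text
t 3.95 p [521.9  18.2 209.4] [179.77   0.24 161.95] s,lat 3.2 0.5 F [-2.   0.9 -2.2] j [ -4.  -4. 100.   0.  84. -76.] gap -0.30086860786261777
tool shift mm [-18.8  -0.6  -0.6] turn rad [0.004 0.004 0.004]
```

View pics/side4.png

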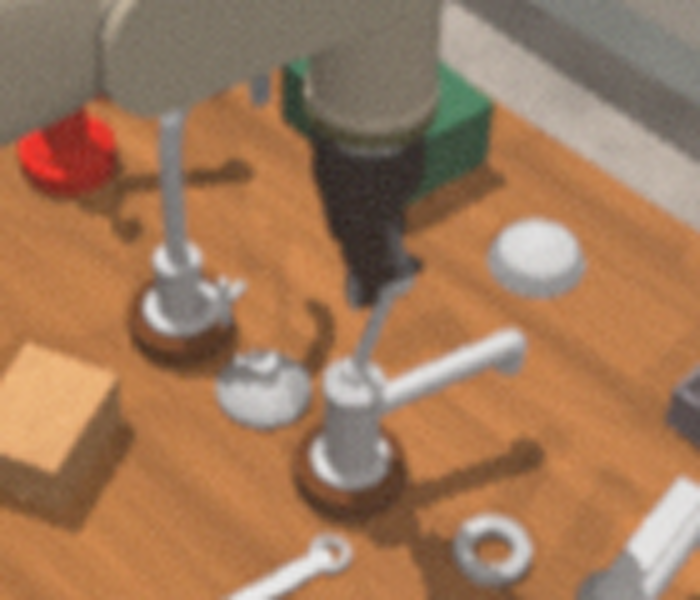

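The stick is tilting towards the spout, with the ball now near (400,275). I'll continue in smaller steps and watch the force.

carry_out(
  increments=[
    [[-0.006,-0.0005,0],[0,0,0],1],
    [[-0.005,0,0],[0,0,0],1],
    [[-0.003,0,0],[0,0,0],1],
  ],
)

```text
time: 4.3
tool_pos: [535.3, 13.2, 207.2]
tcp_rot: [179.8, -0.1, 162.0]
ft_force: [-4.3, 1.2, -4.0]
finger_gap: -0.1
```

```bash
python3 -c "
from h import *
goal(22,210)"
```

```text
t 4.3 p [535.3  13.2 207.2] [ 1.7979e+02 -6.0000e-02  1.6195e+02] s,lat 17.5 -0.0 F [-4.3  1.2 -4. ] j [ -4.  -2.  97.   0.  84. -76.] gap -0.13588728466890512
tool shift mm [-4.5  0.  -2.8] turn rad [ 0.004 -0.001  0.004]
```

carry_out(
  increments=[
    [[-0.003,0,-0.002],[0,0,0],1],
  ],
)

```text
time: 4.4
tool_pos: [537.5, 12.3, 208.2]
tcp_rot: [179.8, -0.2, 162.0]
ft_force: [-4.0, 1.7, -4.3]
finger_gap: -0.1
```

carry_out(
  increments=[
    [[-0.002,0,-0.001],[0,0,0],1],
  ],
)

```text
time: 4.5
tool_pos: [539.0, 11.7, 208.8]
tcp_rot: [179.8, -0.3, 162.0]
ft_force: [-4.6, 1.7, -3.5]
finger_gap: 0.3
```

```bash
python3 -c "
from h import *
goal(22,210)
s=r.snapshot('side')
s['image']=cv2.resize(s['image'][110:230,200:340],None,fx=5,fy=5,interpolation=cv2.INTER_CUBIC)
cv2.imwrite(f'pics/side5.png',s['image'])
a=H+48*U+[0,0,218]
s=r.snapshot('side');print((proj(s,[a,a-15*U,a+15*U,H+[0,0,130]])-[200,110])*5)"
```

```text
t 4.5 p [539.   11.7 208.8] [179.85  -0.3  161.96] s,lat 21.5 -0.3 F [-4.6  1.7 -3.5] j [ -4.  -1.  96.   0.  85. -76.] gap 0.29449973647372113
tool shift mm [-0.5  0.3 -1.2] turn rad [ 0.003 -0.005  0.004]
[[416.64547353 275.12908543]
 [398.32627271 281.53307753]
 [434.85239489 268.76434377]
 [353.80308304 374.3245096 ]]
```

View pics/side5.png

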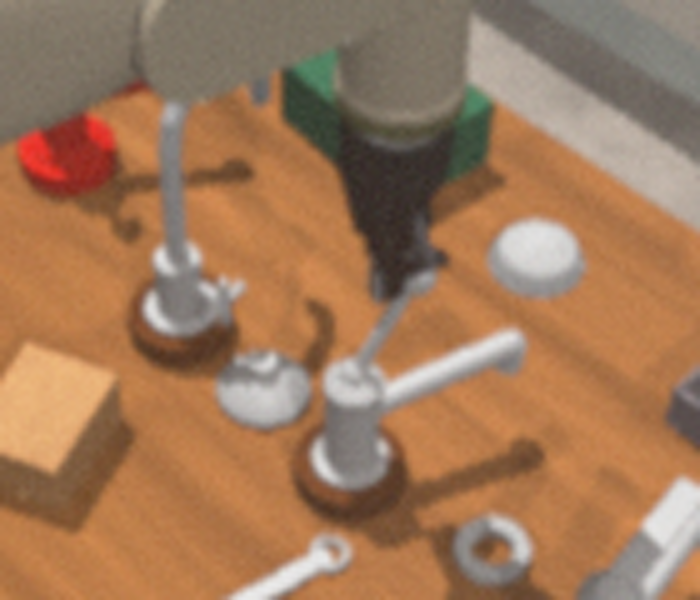

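The ball is at about (420,275), close to the predicted full-tilt position of (417,275). I'll press on in 2 mm steps until the stop shows in the force.

carry_out(
  increments=[
    [[-0.002,0,-0.001],[0,0.003,0],1],
  ],
)

```text
time: 4.7
tool_pos: [539.5, 11.5, 209.0]
tcp_rot: [179.9, -0.7, 162.0]
ft_force: [-11.7, 4.3, -4.4]
finger_gap: 0.1
```

carry_out(
  increments=[
    [[-0.002,0,-0.001],[0,0,0],1],
  ],
)

```text
time: 4.8
tool_pos: [539.5, 11.5, 209.0]
tcp_rot: [179.9, -1.0, 162.0]
ft_force: [-13.1, 3.9, -3.4]
finger_gap: 0.0
```

carry_out(
  increments=[
    [[-0.002,0,-0.0005],[0,0,0],1],
  ],
)

```text
time: 4.9
tool_pos: [539.5, 11.5, 208.9]
tcp_rot: [179.9, -1.2, 162.0]
ft_force: [-14.3, 3.8, 1.4]
finger_gap: 0.3
```

The stop is reached: the tip no longer advances and the push is about 14 N. Holding from t≈4.6 with a slight press, correcting the small pitch drift.

carry_out(
  increments=[
    [[-0.0015,0,0],[0,-0.004,0],1],
    [[-0.0015,0,0],[0,-0.004,0],1],
    [[-0.0015,0,0],[0,-0.004,0],1],
    [[-0.0015,0,0],[0,-0.004,0],1],
    [[-0.0015,0,0],[0,-0.004,0],1],
  ],
)

```text
time: 5.4
tool_pos: [539.4, 11.5, 208.9]
tcp_rot: [-180.0, -1.0, 162.1]
ft_force: [-12.7, 4.1, 0.9]
finger_gap: 0.0
```

```bash
python3 -c "
from h import *
goal(22,210)
s=r.snapshot('side')
s['image']=cv2.resize(s['image'][110:230,200:340],None,fx=5,fy=5,interpolation=cv2.INTER_CUBIC)
cv2.imwrite(f'pics/side6.png',s['image'])"
```

```text
t 5.4 p [539.4  11.5 208.9] [-179.96   -0.98  162.13] s,lat 21.9 -0.3 F [-12.7   4.1   0.9] j [ -4.  -0.  96.   0.  86. -76.] gap 0.03073412180544442
tool shift mm [-0.   0.3 -1.1] turn rad [-0.001 -0.017  0.007]
```

View pics/side6.png

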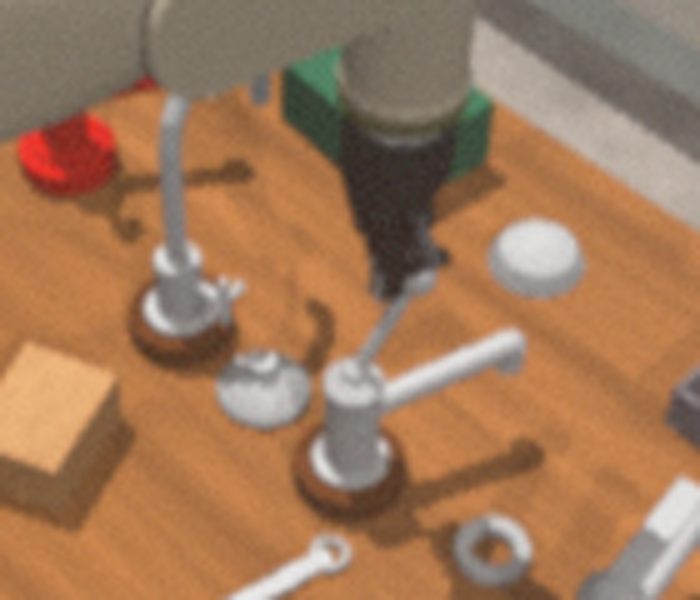

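The stick is held at the stop (s=21.9, 13 N). I'll hold to about t=6.65, then retract fast along tool +x.

carry_out(
  increments=[
    [[-0.0015,0,0],[0,-0.004,0],1],
    [[-0.0015,0,0],[0,-0.004,0],1],
    [[-0.0015,0,0],[0,-0.004,0],1],
    [[-0.0015,0,0],[0,-0.004,0],1],
    [[-0.0015,0,0],[0,-0.004,0],1],
    [[-0.0015,0,0],[0,-0.004,0],1],
    [[-0.0015,0,0],[0,-0.004,0],1],
    [[-0.0015,0,0],[0,-0.004,0],1],
    [[-0.0015,0,0],[0,-0.004,0],1],
    [[-0.0015,0,0],[0,-0.004,0],1],
    [[-0.0015,0,0],[0,-0.004,0],1],
    [[-0.0015,0,0],[0,-0.004,0],1],
  ],
)

```text
time: 6.65
tool_pos: [539.5, 11.4, 208.8]
tcp_rot: [-179.7, -0.3, 162.4]
ft_force: [-12.8, 3.0, 0.6]
finger_gap: -0.1
```

carry_out(
  increments=[
    [[0.049,0,-0.001],[0,0,0],1],
    [[0.049,0,-0.001],[0,0,0],1],
    [[0.045,0,0],[0,0,0],1],
    [[0,0,-0.02],[0,0,0],1],
    [[0,0,-0.03],[0,0,0],1],
    [[0,0,-0.03],[0,0,0],1],
    [[0,0,0],[0,0,0],1],
  ],
)

```text
time: 7.35
tool_pos: [401.5, 55.0, 292.7]
tcp_rot: [-179.7, 0.2, 162.3]
ft_force: [0.4, -0.5, 1.0]
finger_gap: -0.3
```

```bash
python3 -c "
from h import *
goal(-110,290)
s=r.snapshot('side');cv2.imwrite('pics/side7.png',cv2.resize(s['image'][110:260,200:360],None,fx=4,fy=4,interpolation=cv2.INTER_CUBIC))"
```

```text
t 7.35 p [401.5  55.  292.7] [-179.72    0.24  162.32] s,lat -122.7 -2.3 F [ 0.4 -0.5  1. ] j [  1. -25. 108.  -0.  97. -72.] gap -0.31680820714202773
tool shift mm [-12.7   2.2   2.7] turn rad [-0.005  0.004  0.011]
```

View pics/side7.png

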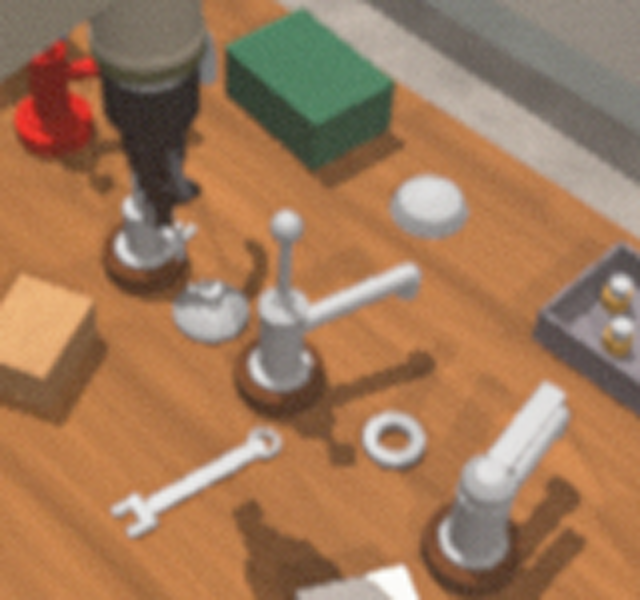

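The ball is back at crop (286,225), which is image (271.4,166.1), the same as at the start. The mixer lever looks unchanged, and the gripper is clear with no force on it.

```bash
python3 -c "
from h import *
print(r.sense()['ft_force'],r.hand_in())"
```

```text
the job is handed in; nothing more can be done
[-0.66032531  0.07582083 -0.63217695] None
```

I tilted the chrome tap's stick towards the spout with the shut fingers until it reached its stop. I held it there for about 2 s (t≈4.6 to 6.65 s), then pulled back quickly so it sprang upright, and handed the job in at about 7.4 s.

- **At the stop:** the tip stopped advancing and the push rose from about 5 N to about 13 N. The ball was within a few pixels of the predicted full-tilt position.
- **After release:** the side camera shows the ball within about 0.2 px of where it started. The gripper was well clear (about 120 mm behind the tap's axis and about 60 mm above the ball), and the force on it was within noise.
- **Other taps:** I never went near the mixer lever or the red and yellow taps. The lever looks unchanged in the picture, though I did not measure it.

No check failed. The two cameras differed by about 4 mm on the ball's position, which did not affect the push.

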